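# Unload the case carrier onto the sample tray

### The job

Unload the transport carrier: press down on the flat tray and drag it towards the robot until it is wholly out from under the laptop stand, and lift the carrier's clear hold-down plate level and straight up off its two pins, then lay it flat in the middle of the black mat. Take every case, from the carrier and any left on the laptop (three to five in all), and stack them flat in one square column in the middle of the tray; leave the carrier standing on the bench and the other things where they are.

Things in the scene. Friction and masses are not known exactly. Their poses are not given: they have to be found in the camera images.
- tray: flat white tray with a non-slip top, 180 mm deep (its x) by 160 mm wide (its y), 8 mm high, 0.36 to 0.59 kg; no rim or handle, underside 2.5 mm off the bench. Its four slick feet slide easily on the bench, while fingers pressed on top (10 to 20 N) grip it well. Origin: centre of its underside; x to its back edge (under the stand), z up
- tray_back_left (a point): back left corner of the tray's top: 90 mm behind (+x) and 80 mm to the left (+y) of the tray's centre
- tray_back_right (a point): back right corner of the tray's top: 90 mm behind (+x) and 80 mm to the right (-y) of the tray's centre
- stand: low steel laptop stand with closed laptop, fixed, 220 mm deep (its x) by 320 mm wide (y); board underside 46, board top 58, laptop top 76 mm above the bench; 288 mm between its side walls. Origin: centre of its underside, on the bench; x to its back; front edge at x = -110 mm in its frame. The back 70 to 100 mm of the tray lies under it at the start
- carrier: loose carrier, 1.6 kg: base 200 (its x) by 212 mm (y), 5 mm thick; end walls 150 mm long in x at y = +-100 mm, tops 45 mm up, each with a 10 mm pin at x = 0 reaching 71 mm up; rib 6 mm wide, 6 mm high along x at y = 0; open at -x and +x. Four places at x = +-52, y = +-48 mm on the base for cases, long sides along y. Origin: centre of underside, z up
- plate: clear hold-down plate, 170 mm (its x) by 227 mm (y), 5 mm thick, 0.30 kg; a 13 mm square hole at x = 0, y = +100 and -100 mm takes the carrier's pins. At the start it rests on the carrier's end walls, 10 mm above the cases, its axes along the carrier's. It has a bridge handle. Origin: centre of its underside; z up
- plate_handle (a point): middle of the plate's bridge handle: a steel bar 12 mm thick (plate x), 100 mm long (plate y), 14 mm high, its centre 43 mm above the plate's underside, with 31 mm of clear space between bar and plate between two posts 80 mm apart; the plate hangs level from it
- mat: black rubber bench mat, 205 mm (its x) by 250 mm (its y), 3 mm thick, fixed on the bench. Origin: centre of its underside
- case_a: closed grey plastic case with a paper label and a dark seam, 80 mm long (its x), 56 mm wide (its y), 30 mm high, 0.10 to 0.20 kg; all cases are alike and three to five of the five are present: case_a to case_d start in the carrier, case_e on the laptop. Origin: centre of its underside, so stacked cases stand 30 mm apart in height
- case_b: closed grey plastic case with a paper label and a dark seam, 80 mm long (its x), 56 mm wide (its y), 30 mm high, 0.10 to 0.20 kg; all cases are alike and three to five of the five are present: case_a to case_d start in the carrier, case_e on the laptop. Origin: centre of its underside, so stacked cases stand 30 mm apart in height
- case_c: closed grey plastic case with a paper label and a dark seam, 80 mm long (its x), 56 mm wide (its y), 30 mm high, 0.10 to 0.20 kg; all cases are alike and three to five of the five are present: case_a to case_d start in the carrier, case_e on the laptop. Origin: centre of its underside, so stacked cases stand 30 mm apart in height
- case_d: closed grey plastic case with a paper label and a dark seam, 80 mm long (its x), 56 mm wide (its y), 30 mm high, 0.10 to 0.20 kg; all cases are alike and three to five of the five are present: case_a to case_d start in the carrier, case_e on the laptop. Origin: centre of its underside, so stacked cases stand 30 mm apart in height
- case_e: closed grey plastic case with a paper label and a dark seam, 80 mm long (its x), 56 mm wide (its y), 30 mm high, 0.10 to 0.20 kg; all cases are alike and three to five of the five are present: case_a to case_d start in the carrier, case_e on the laptop. Origin: centre of its underside, so stacked cases stand 30 mm apart in height
- spray_bottle: bystander, loose: bottle, 64 mm across and 170 mm high. Origin: centre of its underside
- filter_unit: bystander, loose: blue inlet filter housing, 92 mm square and 67 mm high. Origin: centre of its underside
- flow_meter: bystander, loose: white hand-held flow meter lying flat, 165 x 50 x 34 mm (long along its x). Origin: centre of its underside
- wipes_pack: bystander, loose: pack of wipes, 130 x 90 x 57 mm. Origin: centre of its underside
- tape_roll: bystander, loose: roll of white tape, 90 mm across and 24 mm high. Origin: centre of its underside
- power_brick: bystander, loose: black power supply, 120 x 55 x 34 mm. Origin: centre of its underside
- logbook: bystander, loose: closed logbook, 150 x 210 x 18 mm. Origin: centre of its underside

How it is judged:
By the outcome, as a careful person would: the job done as asked, in the order asked, and still so for the second after the job is handed in, with the robot touching nothing.
Of case_a, case_b, case_c, case_d, case_e only 3 to 5 are there at a start; the rules pass over those that are not, and their reading is None.
At some moment in a run one of case_a, case_b, case_c, case_d, case_e may be knocked a few centimetres aside while the robot is not near it.
Once in a run the grip may slacken for a moment while it holds something.
It also fails if it takes over 210 s, if anything falls off the work surface, if the arm or the gripper's body presses on something with over 40 N, if the wrist force passes 120 N, or if a joint passes its speed limit or range.

### The arm

A 6-joint arm with a two-finger parallel gripper is mounted at the origin on the work surface. World frame = base frame: x ahead of the robot, y to its left, z up, the work surface at z = 0. Lengths are in m, angles in rad, forces in N, time in s.
With the tool pointing down it reaches from about 0.35 to 1 m from the base axis. Payload 7.1 kg.
Tool frame: the origin (TCP) lies between the finger pads; the fingertips stand 22 mm ahead of it and the grasp point (between the pads) lies 3 mm ahead of it; z points along the fingers, y is the line along which they close (so a half turn about z gives the same grasp; the last joint's range is limited). The gripper opens to 85 mm and grips with 20 to 120 N. Pads are 22 mm wide; open, the fingers measure 114 mm over their backs; the gripper's body (76 mm by 85 mm) begins 54 mm behind the grasp point. The pads swing forward as they close: fully open they stand 13 mm farther back than shut.
Start: joints at [1.2, 0.423, 1.63, -0, 1.089, -0.019], TCP at [0.215, 0.587, 0.253] pointing down, gripper open.
Joint ranges: [-3, 3], [-0.9, 2.11], [0.09, 2.58], [-1.31, 4.45], [0.11, 2.69], [-2.54, 2.54]. Speed limits (rad/s): [2.39, 2.39, 3.01, 3.14, 3.14, 3.14].

### API

Orientations are given as a rotation vector (axis times angle).
In Python, from rig import manip gives the robot as it stands. The module is installed in compiled form; this text tells all that it offers. Calls block until the motion is done:
- manip.move_to(position, orientation): joint-space move of the TCP to a pose.
- manip.servo_line(position, orientation=None, rate=0.15): straight line of the TCP; orientation=None keeps the orientation; rate is the mean speed in m/s.
- manip.set_joints(angles): joint-space move.
- manip.command_gripper(opening, f_grip=None): finger opening in m; f_grip is the grip in N (None keeps the last); returns when the fingers have stopped.
- manip.hold(seconds).
- manip.solve_ik(position, orientation): joint angles nearest the present ones, or None.
- manip.camera(name): name is "scene" or "top" or "wrist"; returns a dict with "image" (420x560x3 uint8, red, green, blue), "fx", "fy", "cx", "cy" (pixels), "cam_to_world" (4x4, takes a point from camera to world coordinates); the wrist camera has in their place "mount" (4x4, takes a point from camera to tool coordinates, whose origin is the TCP and whose axes are the flange's). Camera axes: x right, y down, z forward; pixel columns grow to the right and rows downward; lengths in m; the calibration is good to about 2 mm. A picture is of the moment at which its call begins: read the wrist's pose just before it. There is no depth.
A pose or a line that the arm cannot do raises manip.IKError and nothing moves.
- manip.sign_off(): hands the job in; it is judged then, once.
Readings, each from a call of its own:
- manip.get_time(): time.
- manip.get_joint_positions(): joint angles.
- manip.get_joint_vel(): joint speeds.
- manip.get_tau(): joint torques, N m.
- manip.get_position(): TCP position.
- manip.get_ee_rot(): TCP orientation.
- manip.get_contact_force(): force on the tool from outside, world axes, zero at the start.
- manip.get_torque(): the same for the moment, N m.
- manip.get_width(): finger opening in m.
- manip.get_grip_force(): force on a finger pad.
Only numpy, scipy, OpenCV 4.12 (cv2) and the standard library are available. Lean on these libraries where they do the work, as an engineer would, in place of code of your own. Each camera call takes 0.05 s, during which the arm holds its last target. There are 200 camera calls.

## Working session

There is one attempt and no reset: what is moved stays moved. The work goes in short steps, each a Python script; the robot and the scene stay as the last script left them, time stands still between calls to the robot, and variables do not carry over. Pictures are saved under pics/ and viewed, at most 14 in all, crops included, and the job is handed in when it is done.

```bash
mkdir -p pics; ls
cat > h.py <<'E'
import numpy as np, cv2
from scipy.spatial.transform import Rotation as R
from rig import manip as m
def save(n,im): cv2.imwrite(f'pics/{n}.png',cv2.cvtColor(im,cv2.COLOR_RGB2BGR))
def grab(name):
    if name=='wrist':
        p=np.array(m.get_position());r=R.from_rotvec(m.get_ee_rot())
        c=m.camera(name);T=np.eye(4);T[:3,:3]=r.as_matrix();T[:3,3]=p
        c['T']=T@np.array(c['mount'])
    else:
        c=m.camera(name);c['T']=np.array(c['cam_to_world'])
    return c
def ray(c,uv,z):
    uv=np.atleast_2d(np.array(uv,float))
    d=np.c_[(uv[:,0]-c['cx'])/c['fx'],(uv[:,1]-c['cy'])/c['fy'],np.ones(len(uv))]@c['T'][:3,:3].T
    o=c['T'][:3,3]
    return o+d*((z-o[2])/d[:,2])[:,None]
def proj(c,P):
    P=np.atleast_2d(np.array(P,float));q=(P-c['T'][:3,3])@c['T'][:3,:3]
    return np.c_[q[:,0]/q[:,2]*c['fx']+c['cx'],q[:,1]/q[:,2]*c['fy']+c['cy']]
def down(yaw):
    # tool down; tool y axis along world angle yaw+90deg (yaw=0: x fwd, y -> -y)
    return (R.from_euler('z',yaw)*R.from_euler('x',np.pi)).as_rotvec()
E
python3 - <<'E'
from h import *
print(m.get_ee_rot(), R.from_rotvec(m.get_ee_rot()).as_matrix().round(3))
for n in ['scene','top','wrist']:
    c=grab(n); save(n+'0',c['image']); print(n,c['fx'],c['cx'],c['cy'],c['T'].round(3).tolist())
    if n=='wrist': print(np.array(c['mount']).round(3).tolist())
E
```

```text
pics
[-5.49699046e-01 -3.09280501e+00  2.44483607e-03] [[-0.939  0.345 -0.001]
 [ 0.345  0.939 -0.001]
 [ 0.    -0.002 -1.   ]]
scene 419.69078289219857 281.4155325441188 208.22210379737456 [[-0.018, 0.616, -0.787, 1.753], [1.0, -0.003, -0.025, 0.041], [-0.017, -0.787, -0.616, 1.097], [0.0, 0.0, 0.0, 1.0]]
top 457.06737163872265 279.10542894744253 212.43857939271274 [[0.026, -0.996, 0.082, 0.386], [-1.0, -0.026, -0.0, 0.006], [0.002, -0.082, -0.997, 1.567], [0.0, 0.0, 0.0, 1.0]]
wrist 310.2029906141612 279.23668176595373 206.75089026440403 [[0.344, 0.894, 0.288, 0.141], [0.939, -0.327, -0.108, 0.613], [-0.002, 0.307, -0.952, 0.373], [0.0, 0.0, 0.0, 1.0]]
[[0.001, -0.952, -0.307, 0.079], [1.0, 0.001, -0.001, -0.0], [0.001, -0.307, 0.952, -0.121], [0.0, 0.0, 0.0, 1.0]]
```

View pics/top0.png

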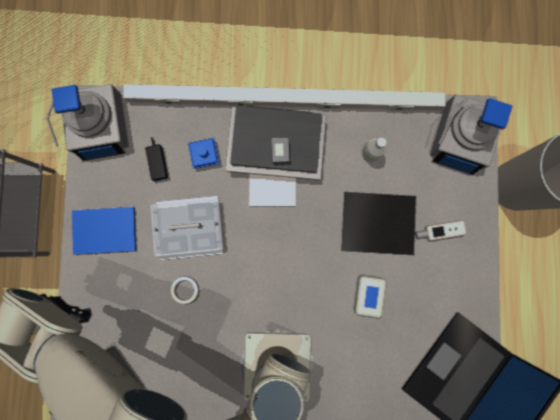

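View pics/scene0.png

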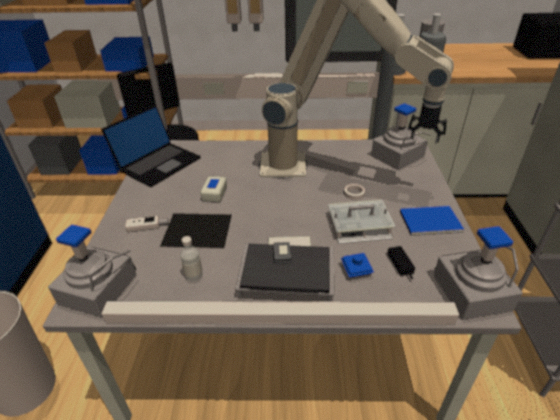

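The top view shows the tray at about (273,193), stand at (276,142) with a case on the laptop at (280,150), carrier at (187,227), mat at (379,223). In the scene view the carrier is at (360,220). Next I measure the pixels and enlarge the carrier and tray areas.

Run:
```python
from h import *
c=grab('top');im=c['image'];g=cv2.cvtColor(im,cv2.COLOR_RGB2GRAY)
def blobs(mask,box,zs,n):
    x0,y0,x1,y1=box;k=np.zeros_like(mask);k[y0:y1,x0:x1]=mask[y0:y1,x0:x1]
    cs,_=cv2.findContours(k,cv2.RETR_EXTERNAL,cv2.CHAIN_APPROX_NONE)
    q=max(cs,key=cv2.contourArea);r=cv2.minAreaRect(q);b=cv2.boxPoints(r)
    w=ray(c,b,zs);print(n,r,'\n',w.round(4).tolist(),'c',w.mean(0).round(4), 'sides',np.linalg.norm(w[1]-w[0]).round(4),np.linalg.norm(w[2]-w[1]).round(4))
blobs((g<60).astype(np.uint8),(330,180,425,265),.003,'mat')
hsv=cv2.cvtColor(im,cv2.COLOR_RGB2HSV)
print(im[193,273],im[160,235],im[230,330],im[225,215],im[150,262])
blobs((g>165).astype(np.uint8),(240,178,305,215),.0105,'tray')
blobs((g<75).astype(np.uint8),(225,105,327,180),.076,'laptop')
blobs((g>95).astype(np.uint8),(262,130,300,168),.106,'casee')
a=cv2.resize(im[180:275,140:235],(570,570),interpolation=cv2.INTER_CUBIC)
b=cv2.resize(im[100:215,220:330],(545,570),interpolation=cv2.INTER_CUBIC)
x=np.hstack([a,b]);save('z1',cv2.resize(x,(800,int(570*800/x.shape[1]))))
```

```text
mat ((379.3915100097656, 223.16958618164062), (72.20979309082031, 58.3271369934082), 2.862405300140381) 
 [[0.3912, -0.2122, 0.003], [0.5916, -0.2193, 0.003], [0.5856, -0.468, 0.003], [0.3853, -0.4583, 0.003]] c [ 0.4884 -0.3395  0.003 ] sides 0.2005 0.2488
[191 198 207] [78 78 77] [141 135 130] [122 121 120] [78 77 77]
tray ((272.0, 191.5), (46.0, 27.0), 0.0) 
 [[0.538, 0.109, 0.0105], [0.6312, 0.1119, 0.0105], [0.6354, -0.0462, 0.0105], [0.5421, -0.0484, 0.0105]] c [0.5867 0.0316 0.0105] sides 0.0933 0.1582
laptop ((275.4262390136719, 137.31149291992188), (86.37108612060547, 62.83180618286133), 5.19442892074585) 
 [[0.6635, 0.1729, 0.076], [0.8755, 0.1614, 0.076], [0.8565, -0.1264, 0.076], [0.645, -0.1115, 0.076]] c [0.7601 0.0241 0.076 ] sides 0.2122 0.2884
casee ((279.5, 149.5), (23.0, 17.0), 90.0) 
 [[0.7493, 0.038, 0.106], [0.7508, -0.0172, 0.106], [0.6751, -0.0191, 0.106], [0.6736, 0.0359, 0.106]] c [0.7122 0.0094 0.106 ] sides 0.0553 0.0758
```

View pics/z1.png

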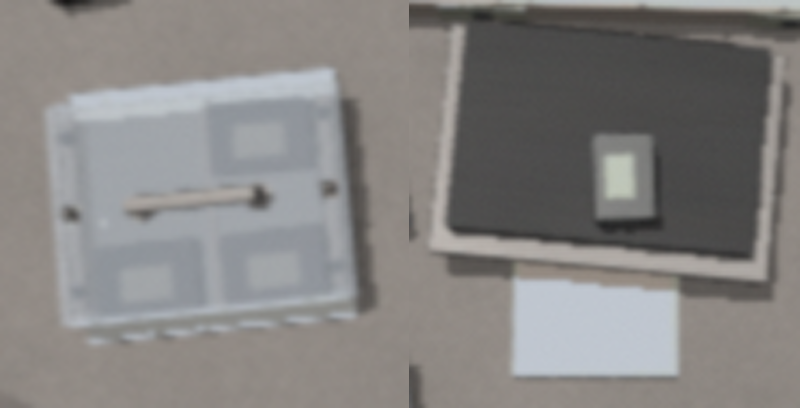

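The left crop shows three cases under the plate: back right (260,140), front left (147,283) and front right (273,270). The handle runs from (135,205) to (262,195). The right crop shows one case on the laptop at (622,178), so there are four cases. Now I drag the tray.

Run:
```python
from h import *
o=down(np.pi)
m.command_gripper(0.05)
m.move_to([.585,.031,.20],o)
m.servo_line([.585,.031,.055],rate=.15)
f0=np.array(m.get_contact_force());print('f0',f0)
z=.055
while z>.015:
    z-=.001; m.servo_line([.585,.031,z],rate=.02)
    f=np.array(m.get_contact_force())-f0
    if f[2]>13: break
print(z,m.get_position(),f)
x=.585
while x>.456:
    x-=.01; m.servo_line([x,.031,z],rate=.06)
    f=np.array(m.get_contact_force())-f0
    if f[2]<10: z-=.0005
    if f[2]>18: z+=.0005
    print(f.round(1),end=' ')
m.hold(.3)
m.servo_line([x,.031,z+.1]); print(m.get_time())
m.move_to([.45,.32,.35],down(np.pi))
c=grab('wrist');save('w1',c['image'])
t=grab('top');im=t['image'];save('t1',im)
g=cv2.cvtColor(im,cv2.COLOR_RGB2GRAY);mk=((g>165)&(im[...,2]>im[...,0])).astype(np.uint8);k=np.zeros_like(mk);k[178:290,235:320]=mk[178:290,235:320]
q=max(cv2.findContours(k,0,1)[0],key=cv2.contourArea);r=cv2.minAreaRect(q);w=ray(t,cv2.boxPoints(r),.0105);print(r,w.round(4).tolist(),w.mean(0))
```

```text
f0 [-0.70991117  0.60252815  0.74194862]
0.024999999999999974 [0.58514693 0.03100586 0.02691706] [-5.27602237 -0.98100147 20.7060315 ]
[ 2.2 -0.2 13.1] [ 4.  -0.4 11.4] [ 4.1 -0.9 12.3] [ 3.7 -0.5 12. ] [ 3.2 -0.5 11.8] [ 3.8  0.  13.6] [ 3.3 -0.7 12.5] [ 3.9 -0.2 13.7] [ 3.8 -1.1 14.6] [ 5.5 -0.7 14.9] [ 4.5  0.  14.7] [ 4.6 -0.4 15.4] [ 4.7  0.2 17.2] 16.875
((271.5, 207.5), (51.0, 47.0), 90.0) [[0.6172, 0.1149, 0.0105], [0.6215, -0.0466, 0.0105], [0.4463, -0.0506, 0.0105], [0.4421, 0.1093, 0.0105]] [0.5317983 0.0317624 0.0105   ]
```

View pics/w1.png

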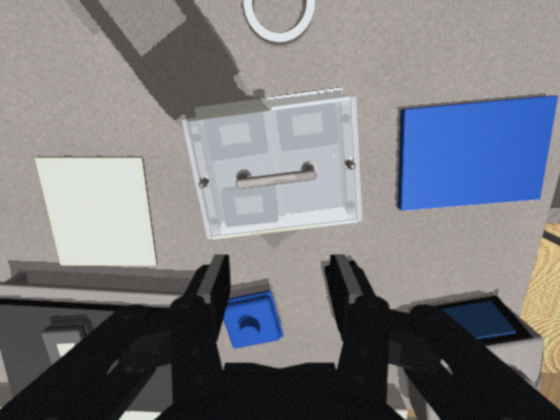

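View pics/t1.png

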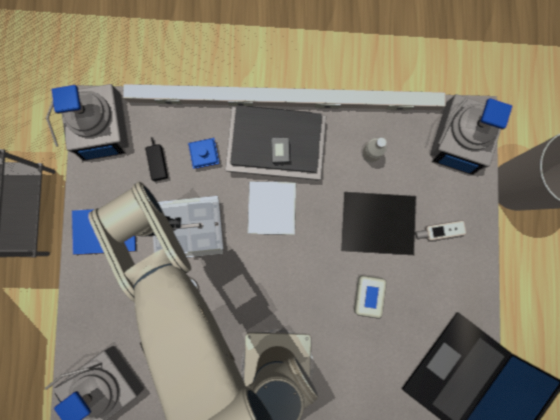

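The tray now sits clear at (271,207), with its back edge in front of the stand's front edge (about row 179). The wrist view shows the handle from (240,181) to (313,173), the pins at (204,183) and (350,163), and cases at (235,134), (308,123) and (248,206). I'll check the tray gap numerically and take a closer look at the handle.

Run:
```python
from h import *
c=grab('wrist')
print('tray',ray(c,[[38,157],[142,157],[62,266],[155,265]],.0105)[:,:2].round(4).tolist())
print('board front',ray(c,[[8,286],[200,295]],.058)[:,:2].round(4).tolist())
p=ray(c,[[204,183],[350,163]],.071);print('pins',p.round(4).tolist(),p.mean(0))
h=ray(c,[[241,181],[312,173]],.095);print('handle',h.round(4).tolist(),h.mean(0))
ctr=h.mean(0); d=p[1]-p[0]; a=np.arctan2(d[1],d[0]);print('a',a)
m.move_to([ctr[0],ctr[1],.24],down(a))
c=grab('wrist');save('w2',c['image']);np.save('w2T.npy',c['T']);print(m.get_joint_positions())
```

```text
tray [[0.441, -0.0394], [0.4411, 0.1148], [0.6216, -0.0426], [0.6197, 0.1121]]
board front [[0.6298, -0.0948], [0.6453, 0.1962]]
pins [[0.4661, 0.2188, 0.071], [0.4397, 0.4093, 0.071]] [0.45294767 0.31407665 0.071     ]
handle [[0.4579, 0.2708, 0.095], [0.4479, 0.3582, 0.095]] [0.45291254 0.31450183 0.095     ]
a 1.708516844689602
[ 5.85156892e-01  3.32165351e-01  1.80459485e+00 -8.01754077e-06
  1.00426519e+00  4.46762133e-01]
```

View pics/w2.png

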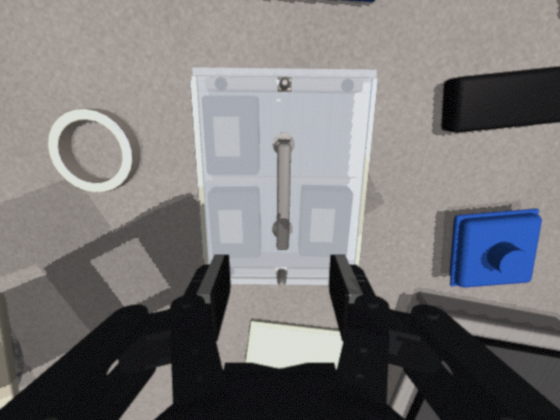

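The close view shows the handle from (284,143) to (282,248) and the pins at (285,84) and (281,276). The tray gap is only about 11 mm, so I drag it another 30 mm first. Then I grip the handle.

Run:
```python
from h import *
c=m.camera('wrist');c['T']=np.load('w2T.npy')
h=ray(c,[[284,143],[282,248]],.095);p=ray(c,[[285,84],[281,276]],.071)
print(h.round(4).tolist(),h.mean(0),p.round(4).tolist(),p.mean(0))
d=h[0]-h[1];e=p[0]-p[1];print(np.arctan2(d[1],d[0]),np.arctan2(e[1],e[0]))
a=np.arctan2(e[1],e[0]); ctr=(h.mean(0)+p.mean(0))[:2]/2
np.save('car.npy',[*ctr,a-np.pi/2])
# extra drag
o=down(np.pi);f0=np.array(m.get_contact_force())
m.move_to([.535,.035,.12],o); m.servo_line([.535,.035,.03],rate=.12)
z=.03;
while z>.015:
    z-=.0007; m.servo_line([.535,.035,z],rate=.03)
    f=np.array(m.get_contact_force())-f0
    if f[2]>15: break
print(z,f)
x=.535
while x>.496:
    x-=.008; m.servo_line([x,.035,z],rate=.05)
    f=np.array(m.get_contact_force())-f0
    if f[2]<15: z-=.001
    if f[2]>19: z+=.0005
    print(f.round(1),end=' ')
m.servo_line([x,.035,.15],rate=.2)
# grip handle
m.command_gripper(.06)
o=down(a)
m.move_to([*ctr,.2],o)
c=grab('wrist');save('w3',c['image'])
E=[.088+.003]  # TCP height: grasp point 3mm ahead
m.servo_line([*ctr,.091],rate=.1)
m.command_gripper(0.0,60)
print('\n',m.get_width(),m.get_grip_force(),m.get_time(),m.get_position(),np.array(m.get_contact_force())-f0)
```

```text
[[0.4501, 0.3637, 0.095], [0.4622, 0.267, 0.095]] [0.4561229  0.31535661 0.095     ] [[0.4444, 0.4113, 0.071], [0.4675, 0.2234, 0.071]] [0.4559841  0.31734817 0.071     ]
1.6951577557619595 1.6931189583145947
0.025100000000000004 [-6.26964869 -0.07241929 23.22987097]
[ 1.   0.7 15. ] [ 5.7  0.6 16.9] [ 5.4  0.4 18.3] [ 5.1  0.6 19.7] [ 3.8  1.1 17.4] 
 0.011193382300248035 59.42774713039398 30.2667 [0.45632202 0.31648964 0.09145476] [-1.19287637 -0.90041968  5.0482147 ]
```

Run:
```python
from h import *
x,y,_=m.get_position()
x,y,yaw=np.load('car.npy');a=yaw+np.pi/2
m.command_gripper(0.0,90)
m.servo_line([x,y,.135],rate=.04)
print(m.get_width(),m.get_contact_force(),m.get_torque())
m.servo_line([x,y,.24],rate=.12)
print(m.get_width(),m.get_contact_force(),m.get_torque())
c=grab('top');save('t2',c['image'])
m.servo_line([.488,-.3405,.24],down(np.pi/2-.024),rate=.2)
print(m.get_width(),m.get_contact_force(),m.get_torque(),m.get_time(),m.get_position())
c=grab('top');save('t3',c['image'])
a,b=[cv2.imread(f'pics/{k}.png') for k in ('t2','t3')]
cv2.imwrite('pics/z2.png',np.hstack([cv2.resize(a[175:295,130:330],(400,240)),cv2.resize(b[130:330,300:500],(400,400))[80:320]]))
```

```text
0.010547257602030074 [-1.01171208  0.29945402 -3.05781093] [-0.01726944 -0.07025116  0.00604097]
0.010587198752564309 [ 0.4720726   0.9040407  -3.05973976] [-0.03046948  0.00903887 -0.0641776 ]
0.01030157151445437 [-0.02116101  0.53753557 -3.08550219] [ 0.06445926 -0.01483878 -0.03827868] 36.25 [ 0.48804943 -0.34009677  0.24003344]
```

View pics/z2.png

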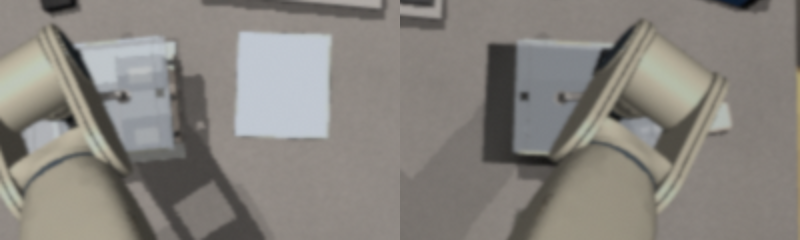

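The plate hangs level over the mat (left edge near column 515). Now I lower it until contact.

Run:
```python
from h import *
P=[.488,-.3405]
m.servo_line([*P,.065],rate=.12)
z=.065
while z>.044:
    z-=.001;m.servo_line([*P,z],rate=.03)
    if m.get_contact_force()[2]>0: break
print(z,m.get_position(),m.get_contact_force(),m.get_width())
m.command_gripper(.045);m.hold(.2)
m.servo_line([*P,.2],rate=.15)
x,y,yaw=np.load('car.npy')
m.move_to([x,y,.30],down(yaw+np.pi))
c=grab('wrist');save('w4',c['image']);np.save('w4T.npy',c['T'])
c=grab('top');save('t4',c['image']);print(m.get_time())
a=cv2.imread('pics/w4.png');b=cv2.imread('pics/t4.png')
cv2.imwrite('pics/z3.png',np.hstack([a[:,20:540],b[100:320:,230:510][:, :].repeat(1,0) if 0 else cv2.resize(b[90:300,320:460],(280,420))]))
```

```text
0.04899999999999999 [ 0.48811273 -0.34057457  0.04957565] [-1.74929987  1.16912322  4.5457607 ] 0.010323827840275588
46.1583
```

View pics/z3.png

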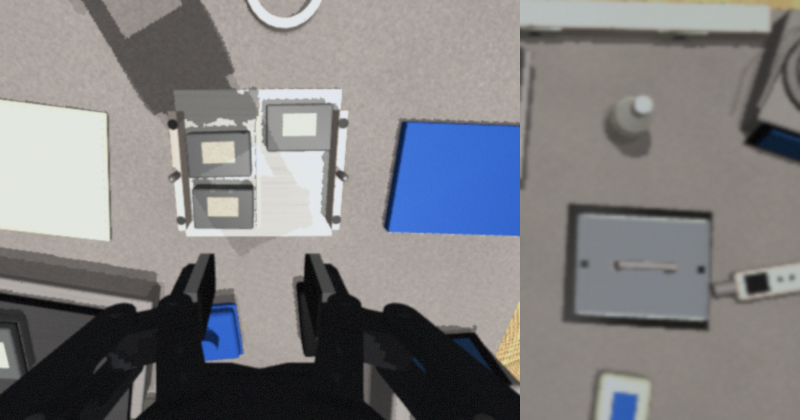

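The plate lies centred on the mat. In the wrist view the front right case has been knocked back: its label is at (239,152), close to the back right case's label at (242,206). The front left label is at (319,124). Now I measure the labels numerically.

```bash
cat >> h.py <<'E'
def labels(c,z,lo=60,box=None):
    im=c['image'].astype(int)
    mk=((im[...,0]-im[...,2]>14)&(im.min(2)>90)).astype(np.uint8)
    mk=cv2.morphologyEx(mk,cv2.MORPH_OPEN,np.ones((3,3)))
    out=[]
    for q in cv2.findContours(mk,0,1)[0]:
        if cv2.contourArea(q)<lo: continue
        w=ray(c,q[:,0,:],z)[:,:2]
        r=cv2.minAreaRect((w*1000).astype(np.float32));s=sorted(r[1])
        if 18<s[0]<34 and 25<s[1]<50:
            b=cv2.boxPoints(r);e=max([b[1]-b[0],b[2]-b[1]],key=np.linalg.norm)
            out.append((np.array(r[0])/1000,np.arctan2(e[1],e[0])%np.pi,s,q[:,0].mean(0).round()))
    return out
E
python3 - <<'E'
from h import *
x,y,yaw=np.load('car.npy');print(x,y,yaw)
c=m.camera('wrist');c['T']=np.load('w4T.npy');c['image']=cv2.cvtColor(cv2.imread('pics/w4.png'),cv2.COLOR_BGR2RGB)
Rm=np.array([[np.cos(yaw),np.sin(yaw)],[-np.sin(yaw),np.cos(yaw)]])
for z in(.035,):
  for l in labels(c,z): print(l[0].round(4),'carrier',(Rm@(l[0]-[x,y])).round(4),l[1].round(3),l[2],l[3])
for u in [(239,152),(242,206),(319,124)]: print(c['image'][u[1],u[0]], Rm@(ray(c,u,.035)[0,:2]-[x,y]))
# case outlines: dark grey top colours along column through case
print([int(v) for v in c['image'][120:236,215].mean(1)])
E
```

```text
0.4560535003771208 0.31635239002696913 0.12232263151969813
[0.5072 0.2728] carrier [ 0.0454 -0.0495] 1.693 [26.060890197753906, 39.044307708740234] [242. 206.]
[0.4373 0.2614] carrier [-0.0253 -0.0523] 1.73 [26.082778930664062, 40.14161682128906] [237. 151.]
[221 215 197] [-0.02547139 -0.05086329]
[221 216 198] [ 0.04458347 -0.04979067]
[227 230 221] [-0.05887569  0.04668926]
[117, 118, 125, 142, 173, 198, 197, 161, 128, 120, 116, 96, 69, 71, 90, 106, 112, 116, 113, 114, 114, 113, 115, 114, 113, 113, 114, 114, 113, 116, 113, 114, 112, 116, 114, 113, 114, 113, 111, 113, 113, 111, 111, 114, 113, 113, 114, 113, 111, 112, 112, 111, 114, 113, 114, 109, 107, 105, 119, 123, 122, 117, 118, 113, 106, 96, 75, 59, 63, 84, 102, 109, 112, 112, 114, 118, 121, 122, 126, 128, 130, 129, 130, 127, 127, 127, 127, 126, 125, 125, 126, 126, 127, 125, 125, 122, 124, 123, 123, 124, 124, 120, 122, 117, 117, 116, 115, 130, 181, 218, 226, 229, 229, 229, 229, 223]
```

Two right-hand cases are only about 15 mm apart, so the knocked one will be pressed and dragged forward later. I take the free front left case first, using a close look for the label.

```bash
cat >> h.py <<'E'
def labels(c,z,ths=(150,165,180,195,210)):
    g=c['image'].min(2);out=[]
    for th in ths:
        mk=cv2.morphologyEx((g>th).astype(np.uint8),cv2.MORPH_OPEN,np.ones((3,3)))
        for q in cv2.findContours(mk,cv2.RETR_LIST,1)[0]:
            if cv2.contourArea(q)<150: continue
            w=ray(c,q[:,0,:],z)[:,:2]
            r=cv2.minAreaRect((w*1000).astype(np.float32));s=sorted(r[1])
            A=cv2.contourArea((w*1000).astype(np.float32))
            if 22<s[0]<31 and 34<s[1]<45 and A>.85*s[0]*s[1]:
                b=cv2.boxPoints(r);e=max([b[1]-b[0],b[2]-b[1]],key=np.linalg.norm)
                p=np.array(r[0])/1000
                if all(np.linalg.norm(p-k[0])>.015 for k in out): out.append((p,np.arctan2(e[1],e[0])%np.pi,np.round(s,1),q[:,0].mean(0).round()))
    return out
def tray(t):
    im=t['image'];g=cv2.cvtColor(im,cv2.COLOR_RGB2GRAY)
    k=((g>160)&(im[...,2]>im[...,0])).astype(np.uint8);k[:183]=0;k[300:]=0;k[:,:235]=0;k[:,320:]=0
    q=max(cv2.findContours(k,0,1)[0],key=cv2.contourArea)
    w=(ray(t,q[:,0],.0105)[:,:2]*1000).astype(np.float32);r=cv2.minAreaRect(w);return r
def look(xy,a,z=.035,h=.17,name=None):
    """hover so the label is well in view, return the nearest label (xy, angle)"""
    m.move_to([*xy,h],down(a)); c=grab('wrist')
    if name: save(name,c['image'])
    L=labels(c,z); print('labels',[(l[0].round(4).tolist(),round(l[1],3),l[2].tolist(),l[3].tolist()) for l in L])
    L=[l for l in L if np.linalg.norm(l[0]-xy)<.045]
    return min(L,key=lambda l:np.linalg.norm(l[0]-xy)) if L else None
E
python3 - <<'E'
from h import *
t=grab('top');print('tray',tray(t))
x,y,yaw=np.load('car.npy')
Rm=np.array([[np.cos(yaw),-np.sin(yaw)],[np.sin(yaw),np.cos(yaw)]])
m.command_gripper(.072)
xy=np.array([x,y])+Rm@[-.059,.0467]
print(xy,look(xy,yaw+np.pi/2,h=.2,name='w5'),m.get_time())
E
```

```text
tray ((498.7115783691406, 32.57417678833008), (160.01123046875, 177.7484588623047), 89.87602233886719)
labels [([0.4375, 0.2613], np.float32(1.699), [26.3, 39.8], [311.0, 284.0]), ([0.3922, 0.3553], np.float32(1.708), [25.5, 39.7], [280.0, 193.0])]
[0.39179612 0.35550439] (array([0.39224457, 0.35528574]), np.float32(1.7081313), array([25.5, 39.7]), array([280., 193.])) 48.1917
```

View pics/w5.png

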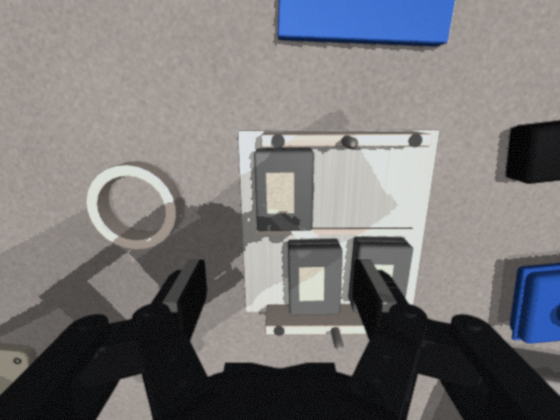

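The front left case's label is at (280,193), measured at (0.392,0.355) with the fingers clear around it. I pick it and place it on the tray.

```bash
cat >> h.py <<'E'
def pick(xy,a,ztop,op=.072,travel=.20):
    zt=ztop-.004
    m.command_gripper(op)
    m.move_to([*xy,max(travel,zt+.06)],down(a))
    m.servo_line([*xy,zt+.03],rate=.2); m.servo_line([*xy,zt],rate=.06)
    print('pre',np.round(m.get_contact_force(),1))
    m.command_gripper(0.0,60); print('grip',m.get_width(),m.get_grip_force())
    m.servo_line([*xy,zt+.04],rate=.08); m.servo_line([*xy,max(travel,zt+.06)],rate=.2)
    print('up',m.get_width(),np.round(m.get_contact_force(),1),m.get_time())
def place(xy,a,zbot,travel=.20):
    z=zbot+.026
    m.servo_line([*xy,max(travel,z+.06)],down(a),rate=.25)
    print('over',m.get_width(),m.get_grip_force())
    if m.get_width()<.04: print('LOST');return
    m.servo_line([*xy,z+.012],rate=.15)
    f0=m.get_contact_force()[2]; zz=z+.012
    while zz>z-.006:
        zz-=.0012; m.servo_line([*xy,zz],rate=.03)
        if m.get_contact_force()[2]-f0>2.5: break
    print('contact',zz-z,m.get_contact_force()[2]-f0)
    m.command_gripper(.066); m.servo_line([*xy,z+.05],rate=.12)
    print('t',m.get_time())
E
python3 - <<'E'
from h import *
pick([.3922,.3553],1.708,.035)
S=[.4987,.0326];a=np.pi/2
place(S,a,.0105)
print(look(S,a,z=.0405,h=.2))
# next: press & drag the knocked case
x,y,yaw=np.load('car.npy');r=np.array([np.cos(yaw),np.sin(yaw)])
m.command_gripper(0.0)
p=np.array([.4374,.2613])+.01*r
o=down(yaw+np.pi/2)
m.move_to([*p,.15],o);m.servo_line([*p,.066],rate=.15)
f0=np.array(m.get_contact_force());z=.066
while z>.05:
    z-=.0007;m.servo_line([*p,z],rate=.03)
    f=np.array(m.get_contact_force())-f0
    if f[2]>6: break
print(z,f)
for k in range(4):
    p=p-.008*r;m.servo_line([*p,z],rate=.05);f=np.array(m.get_contact_force())-f0;print(f.round(1),end=' ')
    if f[2]<5:z-=.0007
m.servo_line([*p,.12],rate=.15)
m.command_gripper(.072)
look(p+0*r,yaw+np.pi/2,h=.2,name='w6');print(m.get_time())
E
```

```text
pre [-0.3  0.2  0.8]
grip 0.054740575314772354 64.26083207130432
up 0.05432732256454668 [ 0.1 -0.8 -2.5] 51.8833
over 0.0546979538085889 63.45395565032959
contact -0.0023999999999999924 8.500490309512845
t 58.4083
labels [([0.4946, 0.0332], np.float32(1.581), [25.9, 40.0], [275.0, 193.0])]
(array([0.49455191, 0.03316195]), np.float32(1.5810509), array([25.9, 40. ]), array([275., 193.]))
0.056199999999999986 [-3.78088872 -2.25700396 12.76150049]
[ 0.9 -0.   7.9] [1.6 2.1 8.4] [ 1.5 -1.8 10.1] [ 9.4 -7.6 20.2] labels [([0.4373, 0.2614], np.float32(1.702), [25.4, 38.9], [301.0, 192.0]), ([0.5073, 0.2735], np.float32(1.677), [26.0, 39.8], [376.0, 189.0])]
67.7333
```

View pics/w6.png

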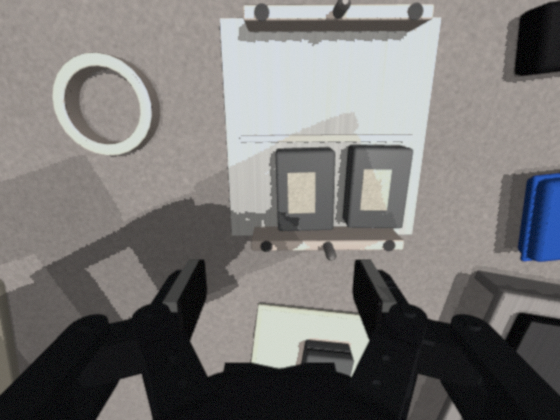

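The label is still at (301,192), so the press slipped and the case did not move. Instead I'll put one fully open finger into the 15 mm gap, off centre, and check it from just above.

Run:
```python
from h import *
x,y,yaw=np.load('car.npy');r=np.array([np.cos(yaw),np.sin(yaw)])
B=np.array([.4373,.2614]);D=np.array([.5073,.2735])
g=(B+D)/2
m.command_gripper(.085);print(m.get_width())
p=g-r*(.0425+.0073)
np.save('gp.npy',p)
m.move_to([*p,.12],down(yaw+np.pi/2))
m.servo_line([*p,.054],rate=.1)
print(m.get_contact_force(),m.get_position(),p)
c=grab('wrist');im=c['image'];save('w7',im)
for n,q in(('g',g),('B',B),('D',D)): print(n,proj(c,[*q,.035]))
# predicted inner/outer finger line at z=.035 either side
for s in(.0425,.057): print(s,proj(c,[*(p+r*s),.035]),proj(c,[*(p+r*s),.044]))
```

```text
0.08503227901979522
[ 0.45572667 -0.01010735  1.03389078] [0.42331574 0.26165146 0.0546112 ] [0.42287211 0.26137351]
g [[376.7579035  269.29335429]]
B [[306.93413091 272.31631069]]
D [[447.01711331 266.25154603]]
0.0425 [[362.41308123 269.29330698]] [[367.20628796 278.63220554]]
0.057 [[390.90466562 269.29340094]] [[397.33219335 278.63121908]]
```

View pics/w7.png

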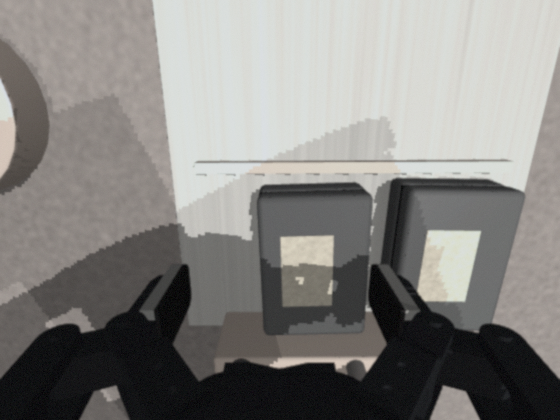

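The right finger (tip at about columns 370–405, row 268) hangs over the gap between the two cases. Next I read the gap edges from an intensity profile.

Run:
```python
from h import *
x,y,yaw=np.load('car.npy');r=np.array([np.cos(yaw),np.sin(yaw)]);p=np.load('gp.npy')
c=grab('wrist');im=c['image']
g=c['image'].mean(2)
for row in(215,230,245,255):
    print(row,[int(v) for v in g[row-1:row+2,355:412].mean(0)])
for u in (360,365,370,395,400,405):
    print(u,[round(float((ray(c,(u,rw),.035)[0,:2]-np.array(m.get_position())[:2])@r)*1000,1) for rw in(215,230,245,255)])
```

```text
215 [102, 103, 102, 103, 102, 102, 101, 103, 102, 103, 102, 101, 100, 97, 96, 106, 140, 165, 147, 123, 114, 112, 111, 111, 110, 109, 110, 109, 109, 108, 95, 68, 43, 34, 34, 38, 35, 37, 38, 41, 42, 38, 21, 22, 31, 36, 37, 36, 39, 42, 51, 59, 68, 74, 81, 88, 95]
230 [102, 101, 101, 102, 101, 101, 101, 101, 101, 101, 100, 99, 98, 95, 103, 139, 172, 160, 128, 114, 111, 111, 110, 110, 110, 109, 109, 109, 98, 74, 46, 36, 34, 34, 37, 37, 38, 41, 41, 37, 22, 21, 32, 35, 36, 38, 37, 42, 50, 61, 71, 78, 83, 86, 91, 97, 102]
245 [100, 101, 100, 102, 101, 100, 101, 101, 101, 100, 100, 96, 93, 89, 97, 112, 115, 112, 112, 111, 110, 110, 110, 110, 109, 108, 99, 73, 46, 36, 35, 36, 37, 35, 38, 41, 42, 36, 22, 23, 33, 36, 35, 37, 39, 43, 52, 61, 72, 78, 84, 92, 96, 100, 102, 101, 101]
255 [97, 89, 70, 68, 73, 77, 76, 76, 77, 75, 75, 74, 74, 88, 105, 113, 113, 113, 112, 111, 109, 110, 109, 109, 106, 94, 66, 42, 36, 36, 34, 35, 35, 41, 41, 40, 31, 21, 26, 33, 34, 37, 35, 42, 49, 58, 67, 75, 80, 84, 89, 96, 101, 100, 101, 100, 100]
360 [38.5, 39.1, 39.8, 40.2]
365 [40.9, 41.6, 42.3, 42.7]
370 [43.3, 44.0, 44.7, 45.2]
395 [55.3, 56.2, 57.1, 57.8]
400 [57.7, 58.7, 59.6, 60.3]
405 [60.1, 61.1, 62.1, 62.8]
```

Run:
```python
from h import *
x,y,yaw=np.load('car.npy');r=np.array([np.cos(yaw),np.sin(yaw)])
p=np.array(m.get_position())[:2]+.0022*r
m.servo_line([*p,.054],down(yaw+np.pi/2),rate=.02)
f0=np.array(m.get_contact_force());z=.054;ok=True
while z>.0325:
    z-=.001;m.servo_line([*p,z],rate=.025)
    f=np.array(m.get_contact_force())-f0
    if abs(f[2])>3.5 or np.hypot(*f[:2])>6: ok=False;break
print(ok,z,f.round(2),m.get_position())
if ok:
    m.command_gripper(0.0,60);print(m.get_width(),m.get_grip_force())
    m.servo_line([*p,.08],rate=.08);m.servo_line([*p,.2],rate=.2)
    print(m.get_width(),m.get_contact_force(),m.get_time())
```

```text
False 0.04299999999999999 [-1.18 -2.87  8.44] [0.42606321 0.26210335 0.0436127 ]
```

Run:
```python
from h import *
x,y,yaw=np.load('car.npy');r=np.array([np.cos(yaw),np.sin(yaw)])
p0=np.array(m.get_position())[:2]
m.servo_line([*p0,.050],rate=.05)
f0=np.array(m.get_contact_force());ok=False
for d in(-.001,-.002,.001,-.003,.002):
    p=p0+d*r;m.servo_line([*p,.049],down(yaw+np.pi/2),rate=.03);z=.0465
    m.servo_line([*p,z],rate=.05)
    while z>.0395:
        z-=.0007;m.servo_line([*p,z],rate=.025)
        f=np.array(m.get_contact_force())-f0
        if f[2]>4: break
    print(d,z,f.round(2),(np.array(m.get_torque())).round(2))
    if z<=.0398: ok=True;break
    m.servo_line([*p,.049],rate=.05)
c=grab('wrist');save('w8',c['image']);print(ok,m.get_time())
```

```text
-0.001 0.043000000000000003 [-0.21 -2.87 10.02] [-0.24 -0.23 -0.02]
-0.002 0.0437 [-0.57 -2.83  4.04] [-0.07 -0.06 -0.06]
0.001 0.03880000000000001 [ 0.65 -0.18 -1.56] [-0.   -0.04 -0.08]
True 79.75
```

It's in the gap. I continue down and grip.

Run:
```python
from h import *
x,y,yaw=np.load('car.npy');r=np.array([np.cos(yaw),np.sin(yaw)])
p=np.array(m.get_position())[:2]
f0=np.array(m.get_contact_force());z=.0388;ok=True
while z>.0315:
    z-=.001;m.servo_line([*p,z],rate=.03)
    f=np.array(m.get_contact_force())-f0
    if f[2]>4: ok=False;break
print(ok,z,f.round(2))
if ok:
    m.command_gripper(0.0,60);print(m.get_width(),m.get_grip_force())
    m.servo_line([*p,.08],rate=.08);m.servo_line([*p,.2],rate=.2)
    print(m.get_width(),m.get_contact_force(),m.get_time())
    S=np.array([.4955,.0332])
    place(S,np.pi/2,.0405)
    look(S,np.pi/2,z=.0705,h=.2,name='w9')
    look([.5073,.2735],yaw+np.pi/2,h=.2)
```

```text
True 0.030799999999999994 [ 0.54 -0.08  0.54]
0.05475666583631518 63.90528202056885
0.05462234010214083 [ 0.48773154  0.6965102  -1.60423537] 83.65
over 0.05506227033965403 63.60903024673462
contact -0.0024000000000000826 6.253703357767992
t 89.575
labels [([0.4911, 0.0319], np.float32(1.581), [25.3, 39.3], [274.0, 203.0])]
labels [([0.5069, 0.2731], np.float32(1.694), [26.2, 39.4], [280.0, 192.0])]
```

View pics/w9.png

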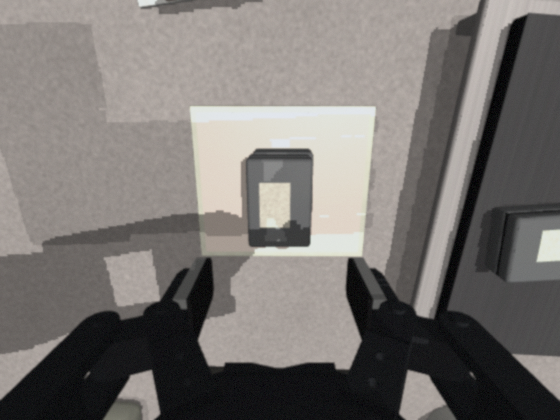

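The second case sits on the first, with its label at (274,203). It is about 3.5 mm off in x because the wrist camera has a steady −4 mm bias in its image x. I regrip it to square it up, then fetch the back right case.

Run:
```python
from h import *
yaw=np.load('car.npy')[2]
# square case 2 on case 1
s=[.4955,.0332];S=[.4987,.0343];a=np.pi/2;zt=.0705-.004
m.command_gripper(.072);m.move_to([*s,.13],down(a));m.servo_line([*s,zt],rate=.1)
m.command_gripper(0.0,60);m.servo_line([*s,zt+.004],rate=.05);m.servo_line([*S,zt+.004],rate=.03);m.servo_line([*S,zt],rate=.03)
print(m.get_width());m.command_gripper(.066);m.servo_line([*S,.12],rate=.15)
pick([.5107,.2736],1.694,.035)
S=[.4987,.0333]
place(S,a,.0705)
look(S,a,z=.1005,h=.23)
look([.712,.0094],np.pi,z=.106,h=.25,name='w10');print(m.get_time())
```

```text
0.05504752965480523
pre [ 0.7 -0.2  0.7]
grip 0.054880296693272566 64.27724719047546
up 0.05513766734432468 [-0.3 -0.2 -0.9] 99.375
over 0.05467887534968991 63.61073613166809
contact -0.0024000000000000826 6.7639107136690235
t 105.1
labels [([0.7179, 0.0099], np.float32(0.067), [27.8, 42.0], [531.0, 229.0]), ([0.4946, 0.0336], np.float32(1.551), [26.2, 40.5], [274.0, 202.0])]
labels [([0.7126, 0.0119], np.float32(0.05), [27.1, 40.3], [283.0, 201.0])]
107.0583
```

View pics/w10.png

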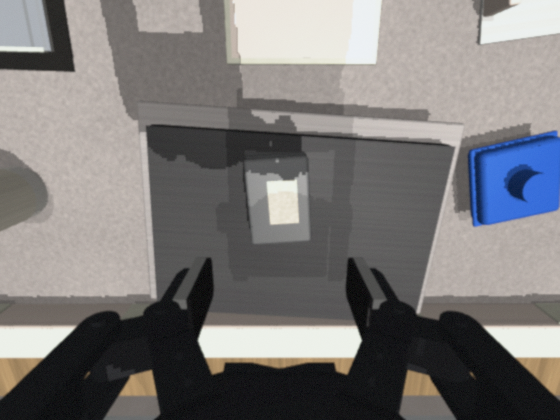

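The case on the laptop has its label at (283,201), at an angle of about 0.05 rad. I pick it and place it on top.

Run:
```python
from h import *
a=np.pi/2;S=[.4987,.0333]
pick([.7126,.0155],np.pi+.05,.106,op=.075,travel=.25)
m.servo_line([.56,.03,.25],down(a),rate=.06)
print(m.get_width())
place(S,a,.1005,travel=.25)
print(look(S,a,z=.1305,h=.25,name='w11'))
m.move_to([.40,.30,.35],down(np.pi/2))
t=grab('top');save('t5',t['image']);print(m.get_time())
b=cv2.imread('pics/t5.png');w=cv2.imread('pics/w11.png')
cv2.imwrite('pics/z4.png',np.hstack([cv2.resize(b[90:290,140:440],(480,320)),cv2.resize(w[:320,120:440],(320,320))]))
```

```text
pre [-0.6  0.9  0.2]
grip 0.05506458183291581 66.02521777153015
up 0.05505678600342484 [ 0.2  0.4 -1.7] 110.6083
0.05468739074813218
over 0.055163004990889726 65.2689278125763
contact -0.0024000000000000687 11.285910245032397
t 118.4583
labels [([0.5027, 0.0338], np.float32(1.56), [26.1, 38.8], [283.0, 204.0])]
(array([0.5026713 , 0.03381741]), np.float32(1.5602254), array([26.1, 38.8]), array([283., 204.]))
120.1083
```

View pics/z4.png

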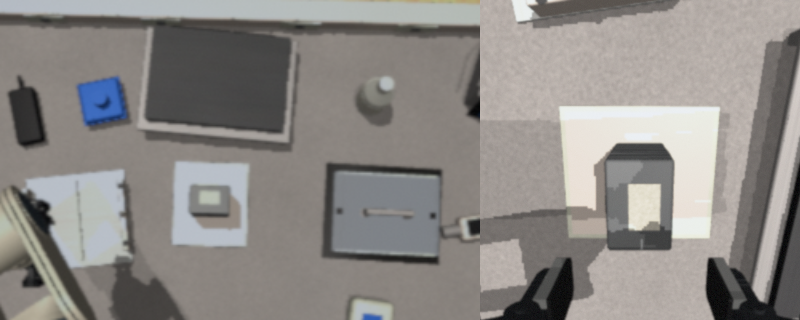

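The picture shows the laptop empty and the carrier empty in place. The plate is centred on the mat, and the column is in the middle of the tray, clear of the stand. In the right crop the top case is flush with the ones below; the label is simply off-centre on the case, which explains the apparent offset. I'm handing in.

Run:
```python
from h import *
m.hold(.3);print(m.sign_off(),m.get_time())
```

```text
the job is handed in; nothing more can be done
the job is handed in; nothing more can be done
```

Job handed in at about 120 s of robot time: the tray is out from under the stand, the plate lies flat in the middle of the mat, and all four cases are stacked in one column in the middle of the tray; the carrier is still standing on the bench.

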